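Load the bottle shaker, lock its keeper bar and set the programme

TASK

Stand the red-capped bottle upright in the empty place of the bottle shaker, then swing the yellow keeper bar shut in front of the bottles until it snaps fully home behind its catch roller, and then turn the programme dial to position 4 (the positions run from 0 at the big dot, clockwise, one click each). Leave the other bottles and the tin where they are.

Things in the scene. Friction and masses are not known exactly. Their poses are not given: they have to be found in the camera images.
- shaker: Bottle shaker fixed on the bench, 365 deep (x), 250 wide (y), white base 78 high, blue motor box at the back (x +5 to +150, top at 140 mm). Origin on the bench; its front (dial side) faces the robot's left; x points from front to back, y to its left end as seen facing its front (the end away from the robot), z up. Its grey front panel slopes at 35 degrees, from x -125, z 78 to x -215, z 15 mm.
- bay (a point): Centre of the floor of the empty place (the one farther from the robot) in the steel tray, 84 mm above the bench (shaker x -60, y +42.5 mm); axes as the shaker's. The place is 80 x 80 mm inside, its 5 mm walls stand 22 mm above this floor. The other place, 85 mm to -y, is the same and holds a black bottle.
- red_bottle: The bottle to load: white body, red cap, 66 mm diameter, 150 mm tall, 0.28 to 0.56 kg; the cap is 38 mm in diameter and takes the top 32 mm (118 to 150 mm above the underside), the body narrows above 96 mm. Origin: centre of its underside, z up.
- red_bottle_cap (a point): Centre of the red cap, 134 mm above the bottle's underside: where to grip it.
- keeper (a joint): Angle of the yellow keeper bar on its upright hinge, rad: 0 = shut across the front of both places; grows as it swings out over the dial side (anticlockwise from above), up to 2.7. Stays where left. At 0.11 its nose meets a brass spring roller on the far post; about 5 N at the pin drives it on to 0.055, then it snaps to a hard stop at 0 and is held.
- keeper_hinge (a point): The bar's upright hinge axis at mid-height of the bar, 145 mm above the bench (shaker x -115, y -105 mm); axes as the shaker's. The bar is 12 mm thick, 18 mm tall (top at 154 mm) and reaches 198 mm from this axis. When shut its back is 8 mm in front of the places.
- keeper_pin (a point): Centre of the top of the black upright handle pin on the bar, 195 mm above the bench. The pin is round, 15 mm in diameter, 41 mm clear above the bar. With the bar shut it is 150 mm to +y and 40 mm to -x of the hinge axis in the shaker's axes, and it turns about the hinge with the bar. Axes turn with the bar: y runs from the hinge along it.
- dial (a joint): Angle of the programme dial, rad: 0 = position 0, growing clockwise seen facing the panel; one click is 25 degrees = 0.4363 rad, so position 4 is 1.745. Positions 0 to 6 are marked by white dots, 0 by a bigger one; 3 points straight up the slope. Spring clicks pull it into the nearest position; about 0.1 N m carries it over a click.
- dial_grip (a point): Point on the dial's axis 30 mm off the sloping panel, where to grip its black bar: 60 long, 14 wide, top 38 mm off the panel, on a 64 mm disc 6.5 mm thick. z is the dial's axis, square to the panel (35 degrees from vertical, leaning to the shaker's -x); x runs along the bar to the end with the white stripe; they turn with the dial. Shut bar and bottles overhang: come along this axis.
- loaded_bottle: Black bottle with white cap standing in the shaker: a bystander, 66 mm diameter, 150 mm tall, 0.28 to 0.56 kg; the cap is 38 mm in diameter and takes the top 32 mm (118 to 150 mm above the underside), the body narrows above 96 mm. Origin: centre of its underside, z up.
- blue_bottle: Blue-capped bottle on the bench: a bystander, 66 mm diameter, 150 mm tall, 0.28 to 0.56 kg; the cap is 38 mm in diameter and takes the top 32 mm (118 to 150 mm above the underside), the body narrows above 96 mm. Origin: centre of its underside, z up.
- green_bottle: Grey bottle with green cap on the bench: a bystander, 66 mm diameter, 150 mm tall, 0.28 to 0.56 kg; the cap is 38 mm in diameter and takes the top 32 mm (118 to 150 mm above the underside), the body narrows above 96 mm. Origin: centre of its underside, z up.
- tin: Tin with an orange lid, 90 mm in diameter, 89 mm tall: a bystander. Origin: centre of its underside.
Not all that is in view belongs to the job. Leave any orange or pink look-alike of the red_bottle alone.

How it is judged (in metres and radians):
On the way, in this order (a step that is already met when the one before it is completed fails the run):
1. the red-capped bottle stands upright on the floor of the empty place (horizontal distance between red_bottle and bay below 0.014 m and z of red_bottle in the frame of bay between -0.006 and 0.006 m and angle between red_bottle's own z axis and vertical below 0.1 rad and contact force between the fingers and red_bottle below 0.5 N), for 0.2 s.
2. the keeper bar is shut in its catch, the bottle still standing behind it (value of joint keeper below 0.035 rad and horizontal distance between red_bottle and bay below 0.014 m and z of red_bottle in the frame of bay between -0.006 and 0.006 m and angle between red_bottle's own z axis and vertical below 0.1 rad), for 0.2 s.
3. the dial stands at position 4, the bar still shut (value of joint dial between 1.61532 and 1.87532 rad and value of joint keeper below 0.035 rad), for 0.2 s.
At the end, for the whole second after the job is handed in: The red-capped bottle stands upright (within 0.1 rad) at rest on the floor of the empty place (within 14 mm of its centre, 6 mm in height), the keeper bar is shut in its catch (joint below 0.035 rad) and the dial is in position 4 (within 0.13 rad of 1.745) (all of step 3 and horizontal distance between red_bottle and bay below 0.014 m and z of red_bottle in the frame of bay between -0.006 and 0.006 m and angle between red_bottle's own z axis and vertical below 0.1 rad and linear speed of red_bottle below 0.02 m/s); the robot touches nothing.
It fails at once if the bottle already loaded is moved more than 30 mm or tipped (distance of loaded_bottle from where it was at the start of the episode above 0.03 m or angle between loaded_bottle's own z axis and vertical above 0.4 rad).
It fails at once if the blue-capped bottle is moved more than 30 mm or tipped (distance of blue_bottle from where it was at the start of the episode above 0.03 m or angle between blue_bottle's own z axis and vertical above 0.4 rad).
It fails at once if the green-capped bottle is moved more than 30 mm or tipped (distance of green_bottle from where it was at the start of the episode above 0.03 m or angle between green_bottle's own z axis and vertical above 0.4 rad).
It fails at once if the tin is moved more than 30 mm or tipped (distance of tin from where it was at the start of the episode above 0.03 m or angle between tin's own z axis and vertical above 0.4 rad).
It also fails if it takes over 62 s, if anything falls off the work surface, if the arm or the gripper's body presses on something with over 40 N, if the wrist force passes 120 N, or if a joint passes its speed limit or range.

ROBOT

A 6-joint arm with a two-finger parallel gripper is mounted at the origin on the work surface. World frame = base frame: x ahead of the robot, y to its left, z up, the work surface at z = 0. Lengths are in m, angles in degrees, forces in N, time in s.
With the tool pointing down it reaches from about 0.3 to 0.75 m from the base axis. Payload 8.5 kg.
Tool frame: the origin (TCP) lies at the very end of the fingers, on their centre line; the grasp point (between the pads) lies 19 mm behind it; z points along the fingers, y is the line along which they close (so a half turn about z gives the same grasp; the last joint's range is limited). The gripper opens to 85 mm and grips with 20 to 120 N. Pads are 22 mm wide; open, the fingers measure 114 mm over their backs; the gripper's body (76 mm by 85 mm) begins 54 mm behind the grasp point. The pads swing forward as they close: fully open they stand 13 mm farther back than shut.
Start: joints at [-86.19, 21.807, 74.336, -0, 83.858, -12.336], TCP at [0.153, -0.528, 0.231] pointing down, gripper open.
Joint ranges: [-178.18, 178.18], [-50.72, 133.34], [12.68, 142.11], [-81.47, 261.47], [9.98, 163.14], [-165.26, 165.26]. Speed limits (degrees/s): [136.94, 136.94, 180, 180, 180, 180].

INTERFACE

Orientations are given as a 3x3 rotation matrix whose columns are the frame's x, y, z axes.
In Python, from rig import env, imaging gives the robot as it stands. The module is installed in compiled form; this text tells all that it offers.
- The arm moves only by the tool arm_command, never from a script. Its arguments are lists of equal length, an entry for each row: "turn": the turn, a rotation vector about the tool's x, y, z in units of 5 degrees (1.0 is 5 degrees), a list of three; "xyz": the shift along the tool's x, y, z in units of 50 mm (1.0 is 50 mm), a list of three; "claw": the finger opening in mm, from 0 to 85.4. A call has 1 to 12 rows; each row shifts and turns the commanded pose from where the row before left it, along the tool's axes as they then stand; what a row does not reach is not made up. A row lasts 1/10 s, in which the tool goes at most 50 mm and 8.59 degrees, less where a joint would pass 70% of its speed; a pose out of reach is approached as far as the arm can. A call is refused whole if a number of a shift passes 1 or a number of a turn 1, either way. A call with a gripper value outside its range is refused whole. The fingers move at their own pace and stop on an object; "squeeze" is the grip in N (left out, the last holds). Time passes only in rows, so rows that do not move let the fingers close. It gives the time, the measured TCP pose, the force, the opening and the grip force at its end, in the units of the state.
- env.observe(): the state, without advancing time (a new reading comes with each control period).
- imaging.get_image(name): name is "scene" or "top"; returns (picture, depth): 420x560x3 uint8, blue, green, red; 420x560 float32, m along the optical axis (not along the pixel's ray), 0 where there is no reading.
- imaging.camera_info(name): a dict with "camera_matrix" (3x3 intrinsics, pixels), "k1" (the pictures are not rectified: a ray, as slopes to the right and down, at radius r is drawn at 1 + k1 r^2 times it, then the intrinsics apply), "rvec" (rotation vector, rad) and "tvec" (3), from world to camera coordinates, as OpenCV has them. Camera axes: x right, y down, z forward; pixel columns grow to the right and rows downward; lengths in m; the calibration is good to about 2 mm. A picture is of the moment at which its call begins. camera_info takes no time and is no camera call.
- env.close_job(): hands the job in; it is judged then, once.
The state is a dict: "time_s": time; "q": joint angles; "qvel": joint speeds; "joint_efforts": joint torques, N m; "position": TCP position; "tool_rot": TCP orientation; "ft_force": force on the tool from outside, world axes, zero at the start; "wrist_torque": the same for the moment, N m; "grip_width": finger opening in m; "gripper_force": force on a finger pad.
Only numpy, scipy, OpenCV 4.12 (cv2) and the standard library are available. Lean on these libraries where they do the work, as an engineer would, in place of code of your own. Each camera call takes 0.05 s, during which the arm holds its last target. There are 200 camera calls.

## Working session

There is one attempt and no reset: what is moved stays moved. The work goes in short steps, Python scripts to look and compute and a tool call to move; the robot and the scene stay as the last step left them, time stands still between calls to the robot, and variables do not carry over. Pictures are saved under pics/ and viewed, at most 10 in all, crops included, and the job is handed in when it is done.

Besides the shell and the picture viewer there is one more tool, called after "Call:" by a JSON object that holds its "name" and its "arguments". arm_command: Moves the arm, as the interface text tells. Its arguments: {"type":"object","properties":{"turn":{"type":"array"},"xyz":{"type":"array"},"claw":{"type":"array"},"squeeze":{"type":"number"}},"required":["turn","xyz","claw"]}

```bash
mkdir -p pics
cat > h.py <<'E'
import numpy as np, cv2
from rig import env, imaging
def cam(n):
    c=imaging.camera_info(n); R=cv2.Rodrigues(np.array(c["rvec"],float))[0]; t=np.array(c["tvec"],float).ravel()
    return np.array(c["camera_matrix"],float),float(c["k1"]),R,t
def ray(n,u,v):
    K,k1,R,t=cam(n)
    p=cv2.undistortPoints(np.array([[[u,v]]],float),K,np.array([k1,0,0,0,0.]))[0,0]
    return -R.T@t, R.T@np.array([p[0],p[1],1.])
def onz(n,u,v,z):
    o,d=ray(n,u,v); return o+d*(z-o[2])/d[2]
def proj(n,P):
    K,k1,R,t=cam(n)
    return cv2.projectPoints(np.array(P,float).reshape(-1,1,3),cv2.Rodrigues(R)[0],t,K,np.array([k1,0,0,0,0.]))[0][:,0]
def cloud(n,dep):
    K,k1,R,t=cam(n); h,w=dep.shape
    uv=np.stack(np.meshgrid(np.arange(w),np.arange(h)),-1).reshape(-1,1,2).astype(float)
    p=cv2.undistortPoints(uv,K,np.array([k1,0,0,0,0.]))[:,0]
    z=dep.reshape(-1,1); return ((np.c_[p*z,z]-t)@R).reshape(h,w,3)
E
python3 - <<'E'
from h import *
for n in("scene","top"):
    im,d=imaging.get_image(n); cv2.imwrite(f"pics/{n}0.png",im); np.save(f"{n}0.npy",d)
    print(n,ray(n,280,210)); print(cam(n)[0][0,0])
print(env.observe())
E
```

```text
scene (array([ 0.91694101, -0.27541009,  1.02399991]), array([-0.37187112,  0.34343821, -0.86250344]))
385.31200764725645
top (array([0.35968221, 0.09606779, 1.43484513]), array([ 0.12060197,  0.02262367, -0.99263141]))
438.4125287936407
{'time_s': 0.1, 'q': array([-8.61866530e+01,  2.18379419e+01,  7.43793707e+01,  1.09249869e-03,
        8.38597774e+01, -1.23362829e+01]), 'qvel': array([ 0.06382768, -0.02599803, -0.08564987,  0.05582547,  0.10808335,
        0.10401366]), 'joint_efforts': array([ 1.76791898e-03, -4.49221659e+01, -2.31657994e+01, -3.07462451e-04,
        3.62665480e-03, -2.30011636e-07]), 'position': array([ 0.15296044, -0.52802342,  0.23077204]), 'tool_rot': array([[ 9.60539164e-01,  2.78144763e-01, -7.05661265e-05],
       [ 2.78144604e-01, -9.60538273e-01,  1.34375474e-03],
       [ 3.05976880e-04, -1.31035665e-03, -9.99999095e-01]]), 'ft_force': array([ 0.99693941, -0.05123333, -0.40573589]), 'wrist_torque': array([-0.01356541,  0.03031113,  0.02834335]), 'gripper_force': 0.0, 'grip_width': 0.08500992051101619}
```

View pics/scene0.png

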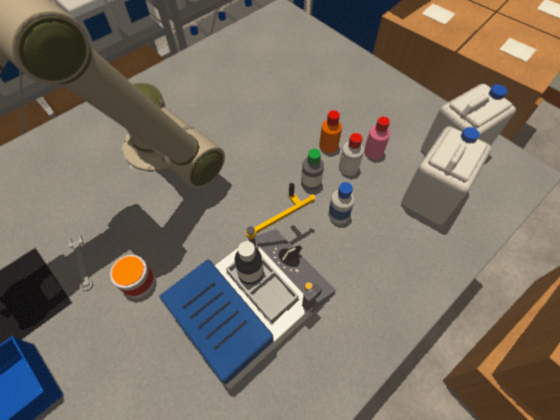

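View pics/top0.png

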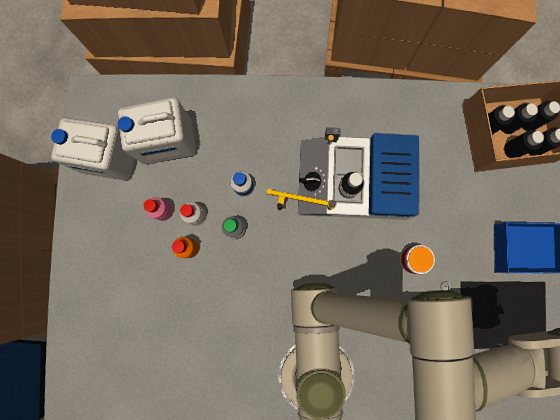

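Both views show three red caps. In scene pixels: (355,141) on a white body, (333,118) on an orange body and (382,124) on a pink body. In top pixels these are (190,211), (182,246) and (154,207). The white-bodied one fits the description. I'll confirm it in a crop and measure the scene.

Run:
```python
from h import *
im=cv2.imread("pics/scene0.png"); a=cv2.resize(im[95:235,285:405],None,fx=3.2,fy=3.2,interpolation=2)
t=cv2.imread("pics/top0.png"); b=cv2.resize(t[120:225,290:425],None,fx=3,fy=3,interpolation=2)
h=max(a.shape[0],b.shape[0]); o=np.zeros((h,a.shape[1]+b.shape[1],3),np.uint8)
o[:a.shape[0],:a.shape[1]]=a; o[:b.shape[0],a.shape[1]:]=b; cv2.imwrite("pics/crop0.png",o); print(o.shape)
for n,im in(("scene",im),("top",t)):
    X=cloud(n,np.load(f"{n}0.npy")); hsv=cv2.cvtColor(im,cv2.COLOR_BGR2HSV); H,S,V=cv2.split(hsv)
    M={"red":((H<6)|(H>174))&(S>190)&(V>90),"blue":(H>105)&(H<125)&(S>150),"green":(H>50)&(H<80)&(S>120),"yellow":(H>18)&(H<32)&(S>170)&(V>100),"orange":(H>8)&(H<17)&(S>170)}
    for k,m in M.items():
        c,l,s,ce=cv2.connectedComponentsWithStats(m.astype(np.uint8))
        for i in range(1,c):
            if s[i,4]>25:
                P=X[l==i]; P=P[np.isfinite(P).all(1)]
                zt=np.percentile(P[:,2],90); Q=P[abs(P[:,2]-zt)<.006]
                if -.4<Q[:,0].mean()<1.0 and zt<.4: print(n,k,ce[i].round(1),s[i,4],"ztop %.3f"%zt,"med",np.median(Q,0).round(4),"min",P.min(0).round(3),"max",P.max(0).round(3))
    # base / box geometry: minAreaRect of the blue box at z~.14 & white top at .078
    if n=="top":
        reg=(X[...,1]>.1)&(X[...,1]<.75)
        for nm,m in (("box",M["blue"]&(abs(X[...,2]-.14)<.008)),):
            P=X[m&reg][:,:2].astype(np.float32); print(nm,len(P),cv2.boxPoints(cv2.minAreaRect(P)).round(4).tolist(),cv2.minAreaRect(P))
```

```text
(448, 789, 3)
scene red [333.2 115.1] 85 ztop 0.154 med [0.4026 0.4219 0.1517] min [0.386 0.405 0.145] max [0.419 0.439 0.156]
scene red [383.1 121.1] 84 ztop 0.154 med [0.5232 0.5156 0.1516] min [0.507 0.499 0.145] max [0.539 0.534 0.156]
scene red [355.6 138.1] 92 ztop 0.153 med [0.5114 0.4041 0.1519] min [0.493 0.386 0.144] max [0.528 0.423 0.154]
scene blue [354.5  17.8] 1262 ztop -0.111 med [-0.1206  1.3005 -0.1116] min [-0.507 -0.275 -0.342] max [0.917 1.426 1.024]
scene blue [498.6  89.7] 120 ztop 0.239 med [0.7101 0.7788 0.2368] min [ 0.691 -0.275  0.232] max [0.917 0.799 1.024]
scene blue [470.7 133.1] 130 ztop 0.238 med [0.749  0.5778 0.2361] min [ 0.73  -0.275  0.233] max [0.917 0.598 1.024]
scene blue [345.4 188.1] 110 ztop 0.154 med [0.6109 0.2499 0.1517] min [0.593 0.234 0.147] max [0.627 0.267 0.157]
scene blue [215.7 319.3] 5750 ztop 0.143 med [ 0.6508 -0.2262  0.1414] min [ 0.517 -0.294  0.136] max [ 0.917 -0.15   1.024]
scene blue [ 23.8 381.7] 3705 ztop 0.084 med [ 0.4577 -0.593   0.0858] min [ 0.286 -0.715 -0.001] max [ 0.917 -0.275  1.024]
scene green [313.8 155.
[... 1782 characters left out ...]
9 0.2722 0.1499] min [0.45  0.254 0.1  ] max [0.49  0.291 0.156]
top yellow [295.5 197.5] 318 ztop 0.156 med [0.5532 0.0804 0.1536] min [ 0.525 -0.028 -0.004] max [0.601 0.165 0.192]
top orange [187.8 247.8] 305 ztop 0.109 med [0.4016 0.4113 0.1062] min [ 0.371  0.391 -0.002] max [0.438 0.463 0.151]
top orange [420.6 259.1] 492 ztop 0.092 med [ 0.3802 -0.3106  0.0883] min [ 0.343 -0.349  0.077] max [0.418 0.096 1.435]
box 65 [[0.5898000001907349, 0.23389999568462372], [0.6836000084877014, 0.226500004529953], [0.722599983215332, 0.7235999703407288], [0.6287999749183655, 0.7310000061988831]] ((0.6562119722366333, 0.4787311553955078), (0.498639315366745, 0.09410205483436584), 85.50921630859375)
```

View pics/crop0.png

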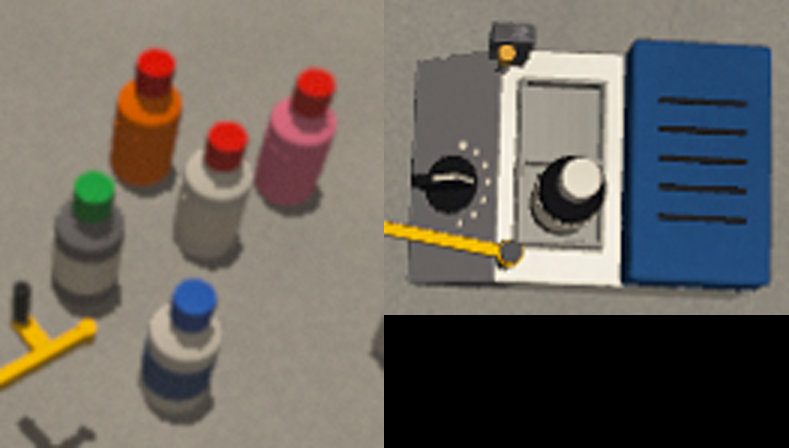

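The crop confirms it: the middle bottle, with a white body and red cap, stands between the orange and pink look-alikes. Next I need the shaker pose, the keeper angle and the dial reading.

Run:
```python
from h import *
crops=[]
for n,(r0,r1,c0,c1) in (("scene",(228,293,250,345)),("top",(148,213,290,345))):
    im=cv2.imread(f"pics/{n}0.png"); D=np.load(f"{n}0.npy"); X=cloud(n,D)
    crops.append(cv2.resize(im[r0:r1,c0:c1],None,fx=5,fy=5,interpolation=2))
    hsv=cv2.cvtColor(im,cv2.COLOR_BGR2HSV); H,S,V=cv2.split(hsv)
    reg=(D>0)&(X[...,0]>.4)&(X[...,0]<.85)&(X[...,1]>-.35)&(X[...,1]<.25)
    def rect(m,nm):
        c,l,s,_=cv2.connectedComponentsWithStats(m.astype(np.uint8)); i=1+s[1:,4].argmax()
        r=cv2.minAreaRect(X[l==i][:,:2].astype(np.float32)); print(n,nm,s[i,4],"c",np.round(r[0],4),"size",np.round(r[1],4),"ang %.2f"%r[2], np.round(cv2.boxPoints(r),3).tolist())
    rect(reg&(H>105)&(H<125)&(S>120)&(abs(X[...,2]-.14)<.01),"box145x250")
    rect(reg&(S<60)&(abs(X[...,2]-.078)<.007)|(reg&(S<60)&(abs(X[...,2]-.106)<.007)&(X[...,1]<.13)),"base/tray")
    rect(reg&(abs(X[...,2]-.154)<.006)&(S>150)&(H>18)&(H<32),"bar")
    m=reg&(X[...,2]>.22)&(X[...,2]<.245); print("loaded cap",np.median(X[m],0), m.sum())
    m=reg&(X[...,2]>.185)&(X[...,2]<.205); m&=X[...,1]>.09
    print("pin",np.median(X[m],0),m.sum())
o=np.hstack(crops); cv2.imwrite("pics/crop1.png",o); print(o.shape)
```

```text
scene box145x250 6152 c [ 0.6397 -0.2229] size [0.1403 0.2479] ang 88.36 [[0.5139999985694885, -0.289000004529953], [0.7620000243186951, -0.296999990940094], [0.765999972820282, -0.15600000321865082], [0.5180000066757202, -0.14900000393390656]]
scene base/tray 2740 c [ 0.641  -0.1087] size [0.2121 0.2516] ang 87.64 [[0.5109999775886536, -0.20900000631809235], [0.7620000243186951, -0.2199999988079071], [0.7710000276565552, -0.00800000037997961], [0.5199999809265137, 0.0020000000949949026]]
scene bar 429 c [0.5396 0.0661] size [0.2095 0.0495] ang 81.29 [[0.49900001287460327, -0.03400000184774399], [0.5479999780654907, -0.04100000113248825], [0.5799999833106995, 0.16599999368190765], [0.531000018119812, 0.17299999296665192]]
loaded cap [ 0.6010162  -0.08673629  0.23488317] 242
pin [0.52618179 0.12538764 0.19597205] 34
top box145x250 3379 c [ 0.636  -0.2217] size [0.1453 0.2504] ang 89.38 [[0.5099999904632568, -0.2930000126361847], [0.7599999904632568, -0.29600000381469727], [0.7620000243186951, -0.15000000596046448], [0.5120000243186951, -0.14800000190734863]]
top base/tray 2429 c [ 0.6409 -0.0773] size [0.1505 0.2526] ang 89.63 [[0.5139999985694885, -0.15199999511241913], [0.7670000195503235, -0.15299999713897705], [0.7680000066757202, -0.003000000026077032], [0.5149999856948853, -0.0010000000474974513]]
top bar 295 c [0.543  0.0697] size [0.1988 0.0362] ang 79.10 [[0.5059999823570251, -0.024000000208616257], [0.5419999957084656, -0.03099999949336052], [0.5799999833106995, 0.164000004529953], [0.5440000295639038, 0.17100000381469727]]
loaded cap [ 0.59686652 -0.08489329  0.23279307] 154
pin [0.52300681 0.1274176  0.19330551] 22
(325, 750, 3)
```

View pics/crop1.png

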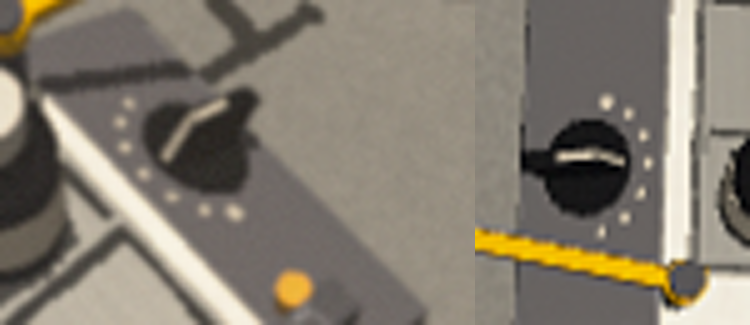

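```bash
cat >> h.py <<'E'
# shaker pose from box, base and loaded bottle
YAW=np.radians(-1.1); SY=np.array([np.cos(YAW),np.sin(YAW),0]); SX=np.array([np.sin(YAW),-np.cos(YAW),0]); O=np.array([.6395,-.1448,0])
def S(x,y,z): return O+SX*x+SY*y+np.array([0,0,z])
BAY=S(-.06,.0425,.084); HINGE=S(-.115,-.105,.145)
AX=-SX*np.sin(np.radians(35))+np.array([0,0,np.cos(np.radians(35))]); UP=SX*np.cos(np.radians(35))+np.array([0,0,np.sin(np.radians(35))])
def onpanel(n,u,v,h):   # plane h off the panel -> (along SY, up slope from z78 edge)
    o,d=ray(n,u,v); p0=S(-.125,0,.078)+AX*h; P=o+d*((p0-o)@AX)/(d@AX); return np.array([(P-O)@SY,(P-p0)@UP]),P
def to(*wps,start=None,R=None):
    s=env.observe(); R=s["tool_rot"] if R is None else R; p=np.array(s["position"] if start is None else start)
    for w in wps:
        d=R.T@(np.array(w)-p); print("to",np.round(w,3),"tool units",np.round(d/.05,2),"dist %.3f"%np.linalg.norm(d)); p=np.array(w)
E
python3 - <<'E'
from h import *
print("bay",BAY,"hinge",HINGE)
f=lambda n,x,y:(250+x/5-.4,228+y/5-.4) if n=="scene" else (290+(x-475)/5-.4,148+y/5-.4)
D={"scene":[(235,213),(205,210),(172,197),(143,174),(125,147),(120,123),(129,103)],"top":[(606,102),(628,114),(642,135),(648,163),(642,193),(625,218),(601,232)]}
St={"scene":[(225,100),(190,120),(170,158)],"top":[(555,157),(600,155),(622,162)]}
for n in D:
    P=np.array([onpanel(n,*f(n,*q),0)[0] for q in D[n]],np.float32)
    A=np.c_[2*P,np.ones(7)]; s=np.linalg.lstsq(A,(P**2).sum(1),rcond=None)[0]; c=s[:2]; r=np.sqrt(s[2]+c@c)
    print(n,"centre (sy,up)",c.round(4),"r",r.round(4),"dot ang",np.degrees(np.arctan2(P[:,0]-c[0],P[:,1]-c[1])).round(0))
    for q,h in zip(St[n],(.038,.038,.0065)): print("  stripe h",h,(onpanel(n,*f(n,*q),h)[0]-c).round(4))
print(SY,AX)
to((.42,-.25,.30),(.46,.1,.30),(.51,.405,.25))
E
```

```text
bay [ 0.68314401 -0.08562695  0.084     ] hinge [ 0.53672706 -0.02780546  0.145     ]
scene centre (sy,up) [-0.0207 -0.0579] r 0.0446 dot ang [ 75.  50.  25.  -0. -26. -49. -75.]
  stripe h 0.038 [-0.0017 -0.0023]
  stripe h 0.038 [0.0009 0.0322]
  stripe h 0.0065 [0.0009 0.027 ]
top centre (sy,up) [-0.0192 -0.055 ] r 0.0437 dot ang [ 76.  50.  26.   0. -25. -50. -76.]
  stripe h 0.038 [ 0.0008 -0.0017]
  stripe h 0.038 [-0.0005  0.0316]
  stripe h 0.0065 [0.001  0.0285]
[ 0.99981571 -0.01919744  0.        ] [0.0110112  0.57347073 0.81915204]
to [ 0.42 -0.25  0.3 ] tool units [ 6.68 -3.86 -1.38] dist 0.392
to [0.46 0.1  0.3 ] tool units [ 2.72 -6.5   0.01] dist 0.352
to [0.51  0.405 0.25 ] tool units [ 2.66 -5.58  1.01] dist 0.313
```

Call:
{"name": "arm_command", "arguments": {"turn": [[0, 0, 0], [0, 0, 0], [0, 0, 0], [0, 0, 0], [0, 0, 0], [0, 0, 0], [0, 0, 0], [0, 0, 0], [0, 0, 0], [0, 0, 0], [0, 0, 0]], "xyz": [[0.6, -0.35, -0.13], [0.6, -0.35, -0.13], [0.6, -0.35, -0.13], [0.6, -0.35, -0.13], [0.6, -0.35, -0.13], [0.6, -0.35, -0.13], [0.6, -0.35, -0.13], [0.6, -0.35, -0.13], [0.6, -0.35, -0.13], [0.6, -0.35, -0.13], [0.6, -0.35, -0.1]], "claw": [60, 60, 60, 60, 60, 60, 60, 60, 60, 60, 60]}}

```text
time_s: 1.2
position: [0.4172, -0.2504, 0.3015]
tool_rot: [[0.961, 0.278, -0.0], [0.278, -0.961, 0.0], [-0.0, -0.0, -1.0]]
ft_force: [0.1, -0.4, -0.6]
grip_width: 0.06
gripper_force: 0.0
```

Call:
{"name": "arm_command", "arguments": {"turn": [[0, 0, 0], [0, 0, 0], [0, 0, 0], [0, 0, 0], [0, 0, 0], [0, 0, 0], [0, 0, 0], [0, 0, 0], [0, 0, 0], [0, 0, 0]], "xyz": [[0.27, -0.65, 0], [0.27, -0.65, 0], [0.27, -0.65, 0], [0.27, -0.65, 0], [0.27, -0.65, 0], [0.27, -0.65, 0], [0.27, -0.65, 0], [0.27, -0.65, 0], [0.27, -0.65, 0], [0.27, -0.65, 0]], "claw": [60, 60, 60, 60, 60, 60, 60, 60, 60, 60]}}

```text
time_s: 2.2
position: [0.4555, 0.0996, 0.3011]
tool_rot: [[0.961, 0.278, -0.001], [0.278, -0.961, 0.0], [-0.001, -0.0, -1.0]]
ft_force: [0.2, -0.7, 0.6]
grip_width: 0.0599
gripper_force: 0.0
```

Call:
{"name": "arm_command", "arguments": {"turn": [[0, 0, 0], [0, 0, 0], [0, 0, 0], [0, 0, 0], [0, 0, 0], [0, 0, 0], [0, 0, 0], [0, 0, 0], [0, 0, 0], [0, 0, 0]], "xyz": [[0.27, -0.56, 0.1], [0.27, -0.56, 0.1], [0.27, -0.56, 0.1], [0.27, -0.56, 0.1], [0.27, -0.56, 0.1], [0.27, -0.56, 0.1], [0.27, -0.56, 0.1], [0.27, -0.56, 0.1], [0.27, -0.56, 0.1], [0, 0, 0]], "claw": [60, 60, 60, 60, 60, 60, 60, 60, 60, 60]}}

```text
time_s: 3.2
position: [0.5018, 0.3766, 0.2542]
tool_rot: [[0.96, 0.281, -0.003], [0.281, -0.96, -0.001], [-0.003, -0.0, -1.0]]
ft_force: [-0.5, -1.5, -0.2]
grip_width: 0.0599
gripper_force: 0.0
```

Call:
{"name": "arm_command", "arguments": {"turn": [[0, 0, 0], [0, 0, 0], [0, 0, 0], [0, 0, 0]], "xyz": [[0.16, -0.25, 0.3], [0.16, -0.24, 0.4], [0, 0, 0], [0, 0, 0]], "claw": [60, 60, 60, 60]}}

```text
time_s: 3.6
position: [0.5109, 0.4015, 0.2209]
tool_rot: [[0.961, 0.278, -0.001], [0.278, -0.961, -0.001], [-0.001, 0.0, -1.0]]
ft_force: [0.5, 0.5, 0.6]
grip_width: 0.0601
gripper_force: 0.0
```

Run:
```python
from h import *
to((.5105,.4045,.16),(.5105,.4045,.115))
im,d=imaging.get_image("scene"); c=cv2.resize(im[70:220,270:420],None,fx=4,fy=4,interpolation=2); cv2.imwrite("pics/g1.png",c)
```

```text
to [0.51  0.404 0.16 ] tool units [ 0.01 -0.06  1.22] dist 0.061
to [0.51  0.404 0.115] tool units [ 0.  -0.   0.9] dist 0.045
```

View pics/g1.png

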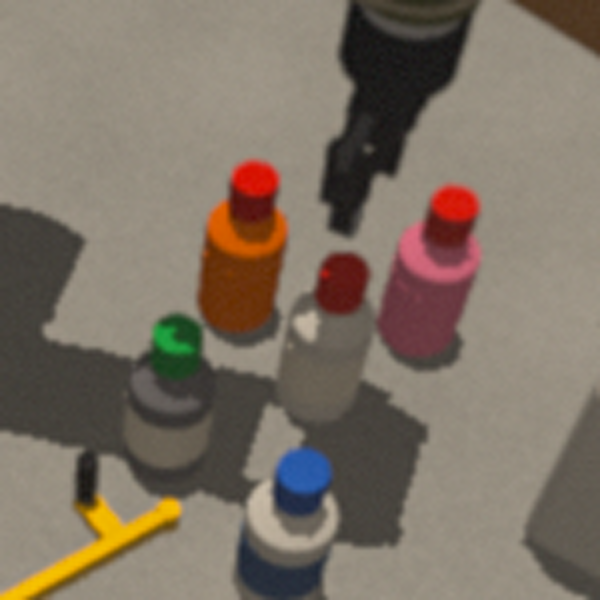

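The fingers (crop 343,220) are directly over the red cap of the white bottle (343,282), so I'll descend and grip.

Call:
{"name": "arm_command", "arguments": {"turn": [[0, 0, 0], [0, 0, 0], [0, 0, 0], [0, 0, 0], [0, 0, 0], [0, 0, 0], [0, 0, 0], [0, 0, 0], [0, 0, 0], [0, 0, 0]], "xyz": [[0, -0.06, 0.5], [0, 0, 0.5], [0, 0, 0.5], [0, 0, 0.4], [0, 0, 0.22], [0, 0, 0], [0, 0, 0], [0, 0, 0], [0, 0, 0], [0, 0, 0]], "claw": [60, 60, 60, 60, 60, 60, 28, 28, 28, 28], "squeeze": 50}}

```text
time_s: 4.65
position: [0.5107, 0.4053, 0.1171]
tool_rot: [[0.961, 0.278, 0.003], [0.278, -0.961, 0.002], [0.003, -0.001, -1.0]]
ft_force: [-0.6, 1.4, 6.2]
grip_width: 0.037
gripper_force: 50.4
```

Call:
{"name": "arm_command", "arguments": {"turn": [[0, 0, 0], [0, 0, 0], [0, 0, 0], [0, 0, 0], [0, 0, 0], [0, 0, 0], [0, 0, 0], [0, 0, 0]], "xyz": [[0, 0, 0], [0, 0, -0.3], [0, 0, -0.6], [0, 0, -0.8], [0, 0, -0.8], [0, 0, -0.8], [0, 0, -0.6], [0, 0, 0]], "claw": [28, 28, 28, 28, 28, 28, 28, 28]}}

```text
time_s: 5.45
position: [0.5106, 0.4052, 0.3145]
tool_rot: [[0.961, 0.278, 0.007], [0.278, -0.961, 0.004], [0.008, -0.001, -1.0]]
ft_force: [0.2, -0.2, -5.6]
grip_width: 0.0373
gripper_force: 51.2
```

Call:
{"name": "arm_command", "arguments": {"turn": [[0, 0, 0], [0, 0, 0], [0, 0, 0], [0, 0, 0], [0, 0, 0], [0, 0, 0], [0, 0, 0], [0, 0, 0], [0, 0, 0], [0, 0, 0], [0, 0, 0], [0, 0, 0]], "xyz": [[0, 0.2, -0.55], [0.03, 0.4, -0.55], [0.03, 0.6, 0], [0.03, 0.6, 0], [0.03, 0.6, 0], [0.03, 0.6, 0], [0.03, 0.6, 0], [0.03, 0.6, 0], [0.03, 0.6, 0], [0.03, 0.6, 0], [0.03, 0.6, 0], [0.03, 0.6, 0]], "claw": [28, 28, 28, 28, 28, 28, 28, 28, 28, 28, 28, 28]}}

```text
time_s: 6.65
position: [0.6177, 0.0912, 0.3624]
tool_rot: [[0.961, 0.278, -0.005], [0.278, -0.961, 0.0], [-0.004, -0.001, -1.0]]
ft_force: [-0.1, -0.4, -5.2]
grip_width: 0.0363
gripper_force: 51.8
```

Call:
{"name": "arm_command", "arguments": {"turn": [[0, 0, 0], [0, 0, 0], [0, 0, 0], [0, 0, 0], [0, 0, 0], [0, 0, 0], [0, 0, 0], [0, 0, 0], [0, 0, 0], [0, 0, 0], [0, 0, 0]], "xyz": [[0.03, 0.6, 0], [0.03, 0.6, 0], [0.03, 0.6, 0], [0.03, 0.6, 0], [0.03, 0.5, 0], [0.03, 0.4, 0], [0.03, 0.3, 0], [0.03, 0.2, 0], [0, 0, 0], [0, 0, 0], [0, 0, 0]], "claw": [28, 28, 28, 28, 28, 28, 28, 28, 28, 28, 28]}}

```text
time_s: 7.75
position: [0.6819, -0.0858, 0.3653]
tool_rot: [[0.96, 0.279, -0.0], [0.279, -0.96, 0.0], [-0.0, -0.0, -1.0]]
ft_force: [0.4, -0.3, -5.2]
grip_width: 0.0367
gripper_force: 51.8
```

Run:
```python
from h import *
to((BAY[0],BAY[1],.3),(BAY[0],BAY[1],.084+.119)); print(env.observe()["q"])
ims=[]
for n,(a,b,c,d_) in(("scene",(190,340,190,340)),("top",(110,230,290,430))):
    im,d=imaging.get_image(n); ims.append(cv2.resize(im[a:b,c:d_],(390,390),interpolation=2))
    X=cloud(n,d); hsv=cv2.cvtColor(im,cv2.COLOR_BGR2HSV); m=(d>0)&((hsv[...,0]<6)|(hsv[...,0]>174))&(hsv[...,1]>150)&(X[...,0]>.55)&(abs(X[...,1]+.08)<.12)
    if m.sum(): print(n,m.sum(),np.median(X[m],0))
cv2.imwrite("pics/g2.png",np.hstack(ims))
```

```text
to [ 0.683 -0.086  0.3  ] tool units [0.03 0.   1.31] dist 0.065
to [ 0.683 -0.086  0.203] tool units [0.   0.   1.94] dist 0.097
[-1.70191179e+01  3.60788466e+01  2.83404548e+01  9.67049855e-03
  1.15598180e+02  5.67784161e+01]
scene 134 [ 0.69623966 -0.08444845  0.39891899]
top 36 [ 0.6733236  -0.09192771  0.39719344]
```

View pics/g2.png

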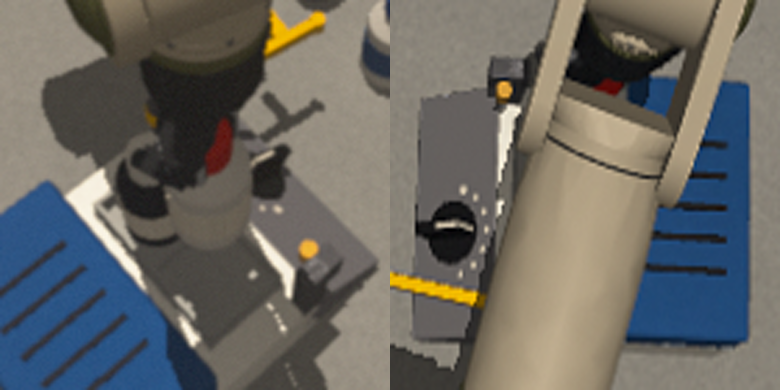

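The bottle hangs upright over the empty place, so I'll lower it.

Call:
{"name": "arm_command", "arguments": {"turn": [[0, 0, 0], [0, 0, 0], [0, 0, 0], [0, 0, 0], [0, 0, 0], [0, 0, 0], [0, 0, 0], [0, 0, 0], [0, 0, 0]], "xyz": [[0.03, 0, 0.3], [0, 0, 0.5], [0, 0, 0.5], [0, 0, 0.5], [0, 0, 0.5], [0, 0, 0.3], [0, 0, 0.25], [0, 0, 0.2], [0, 0, 0]], "claw": [28, 28, 28, 28, 28, 28, 28, 28, 28]}}

```text
time_s: 8.75
position: [0.683, -0.0859, 0.2115]
tool_rot: [[0.96, 0.278, -0.002], [0.278, -0.96, 0.001], [-0.002, -0.001, -1.0]]
ft_force: [-0.8, -0.0, -4.5]
grip_width: 0.0368
gripper_force: 51.7
```

Call:
{"name": "arm_command", "arguments": {"turn": [[0, 0, 0], [0, 0, 0], [0, 0, 0]], "xyz": [[0, 0, 0.1], [0, 0, 0.06], [0, 0, 0]], "claw": [28, 28, 28]}}

```text
time_s: 9.05
position: [0.6834, -0.0863, 0.2047]
tool_rot: [[0.961, 0.278, -0.0], [0.278, -0.961, 0.0], [-0.0, -0.0, -1.0]]
ft_force: [1.0, -0.1, -5.0]
grip_width: 0.0368
gripper_force: 51.7
```

Call:
{"name": "arm_command", "arguments": {"turn": [[0, 0, 0], [0, 0, 0], [0, 0, 0]], "xyz": [[0, 0, 0.04], [0, 0, 0.04], [0, 0, 0]], "claw": [28, 28, 28]}}

```text
time_s: 9.35
position: [0.6836, -0.0863, 0.2012]
tool_rot: [[0.961, 0.278, 0.001], [0.278, -0.961, -0.0], [0.001, 0.0, -1.0]]
ft_force: [0.4, 0.4, -2.5]
grip_width: 0.0366
gripper_force: 52.0
```

The weight is coming off onto the floor, so I'll release and rise.

Call:
{"name": "arm_command", "arguments": {"turn": [[0, 0, 0], [0, 0, 0], [0, 0, 0], [0, 0, 0], [0, 0, 0], [0, 0, 0], [0, 0, 0], [0, 0, 0], [0, 0, 0], [0, 0, 0]], "xyz": [[0, 0, 0.02], [0, 0, 0], [0, 0, 0], [0, 0, 0], [0, 0, 0], [0, 0, -0.3], [0, 0, -0.6], [0, 0, -0.8], [0, 0, -0.8], [0, 0, -0.5]], "claw": [28, 40, 60, 60, 60, 60, 60, 60, 60, 60]}}

```text
time_s: 10.35
position: [0.6834, -0.0863, 0.3535]
tool_rot: [[0.961, 0.278, 0.004], [0.278, -0.961, -0.001], [0.004, 0.002, -1.0]]
ft_force: [0.5, -0.9, 0.6]
grip_width: 0.06
gripper_force: 0.0
```

Run:
```python
from h import *
s=env.observe(); print(s["position"],s["q"].round(1))
for n in("scene","top"):
    im,d=imaging.get_image(n)
    X=cloud(n,d); hsv=cv2.cvtColor(im,cv2.COLOR_BGR2HSV); m=(d>0)&((hsv[...,0]<6)|(hsv[...,0]>174))&(hsv[...,1]>150)&(X[...,0]>.6)&(abs(X[...,1]+.08)<.1)
    if m.sum(): print(n,m.sum(),np.median(X[m],0),X[m].min(0),X[m].max(0))
p0=np.radians(14.93)
def pin(b,z=.195): a=YAW+b+p0; return HINGE+.1552*np.array([np.cos(a),np.sin(a),0])+[0,0,z-.145]
for b in (1.41,1.41+.15,1.2,.9,.6,.3,.11,0): print(b,pin(b).round(3))
```

```text
[ 0.6834118  -0.08634155  0.35350356] [-17.   35.9  30.6  -0.  113.3  56.8]
scene 269 [ 0.68440756 -0.0875442   0.23498284] [ 0.61572244 -0.1040391   0.08027248] [ 0.70131735 -0.02816661  0.23882685]
1.41 [0.524 0.127 0.195]
1.5599999999999998 [0.501 0.123 0.195]
1.2 [0.557 0.126 0.195]
0.9 [0.601 0.113 0.195]
0.6 [0.64  0.088 0.195]
0.3 [0.67  0.052 0.195]
0.11 [0.682 0.026 0.195]
0 [0.687 0.009 0.195]
```

The bottle stands at (0.684, -0.088) with its cap top at 0.235, within 2 mm of the bay. Next is the keeper pin.

Call:
{"name": "arm_command", "arguments": {"turn": [[0, 0, 0], [0, 0, 0], [0, 0, 0], [0, 0, 0], [0, 0, 0], [0, 0, 0], [0, 0, -1], [0, 0, -1], [0, 0, -1], [0, 0, -1], [0, 0, -1], [0, 0, -1]], "xyz": [[-0.31, -0.83, 0.1], [-0.31, -0.83, 0.2], [-0.31, -0.83, 0.3], [-0.31, -0.83, 0.3], [-0.31, -0.83, 0.3], [-0.31, -0.83, 0.3], [0, 0, 0], [0, 0, 0], [0, 0, 0], [0, 0, 0], [0, 0, 0], [0, 0, 0]], "claw": [45, 45, 45, 45, 45, 45, 45, 45, 45, 45, 45, 45], "squeeze": 20}}

```text
time_s: 11.65
position: [0.5244, 0.1269, 0.2738]
tool_rot: [[0.69, 0.724, -0.002], [0.724, -0.69, -0.0], [-0.001, -0.001, -1.0]]
ft_force: [-0.3, -0.8, -0.4]
grip_width: 0.0446
gripper_force: 0.0
```

Call:
{"name": "arm_command", "arguments": {"turn": [[0, 0, -1], [0, 0, -1], [0, 0, -1], [0, 0, -1], [0, 0, -1], [0, 0, -1], [0, 0, -1], [0, 0, -1], [0, 0, -1], [0, 0, -0.7], [0, 0, 0]], "xyz": [[0, 0, 0], [0, 0, 0], [0, 0, 0], [0, 0, 0], [0, 0, 0], [0, 0, 0], [0, 0, 0], [0, 0, 0], [0, 0, 0], [0, 0, 0], [0, 0, 0]], "claw": [45, 45, 45, 45, 45, 45, 45, 45, 45, 45, 45]}}

```text
time_s: 12.75
position: [0.5245, 0.127, 0.2739]
tool_rot: [[-0.081, 0.997, -0.002], [0.997, 0.081, -0.0], [0.0, -0.002, -1.0]]
ft_force: [0.1, 0.4, -0.3]
grip_width: 0.0449
gripper_force: 0.0
```

Run:
```python
from h import *
to((.5245,.1265,.21),(.5245,.1265,.166))
d=np.load("scene0.npy"); X=cloud("scene",d)
m=(d>0)&(X[...,0]>.70)&(X[...,0]<.82)&(X[...,1]>-.06)&(X[...,1]<.05)&(X[...,2]>.09); print("post",X[m].min(0),X[m].max(0))
```

```text
to [0.524 0.126 0.21 ] tool units [-0.01  0.    1.28] dist 0.064
to [0.524 0.126 0.166] tool units [-0.    0.    0.88] dist 0.044
post [ 0.70016227 -0.05866582  0.09002151] [ 0.76741458 -0.00508229  0.17044518]
```

Call:
{"name": "arm_command", "arguments": {"turn": [[0, 0, 0], [0, 0, 0], [0, 0, 0], [0, 0, 0], [0, 0, 0], [0, 0, 0], [0, 0, 0], [0, 0, 0], [0, 0, 0], [0, 0, 0]], "xyz": [[0, 0, 0.5], [0, 0, 0.5], [0, 0, 0.5], [0, 0, 0.4], [0, 0, 0.22], [0, 0, 0], [0, 0, 0], [0, 0, 0], [0, 0, 0], [0, 0, 0]], "claw": [45, 45, 45, 45, 45, 45, 8, 8, 8, 8], "squeeze": 25}}

```text
time_s: 13.75
position: [0.5253, 0.127, 0.1698]
tool_rot: [[-0.081, 0.997, 0.002], [0.997, 0.081, 0.0], [-0.0, 0.002, -1.0]]
ft_force: [0.1, -0.1, 5.1]
grip_width: 0.0144
gripper_force: 25.2
```

Run:
```python
from h import *
s=env.observe(); print(s["position"],s["grip_width"],s["gripper_force"])
# one 5-degree step of the arc seen in the tool frame (tool x = radial outwards, y = tangent); tool turns +5 deg about its z each row
r=np.hypot(*(s["position"]-HINGE)[:2]); print("r",r, "pin dir deg",np.degrees(np.arctan2(*(s["position"]-HINGE)[1::-1])))
for a in(5,4.7): 
    b=np.radians(a); print(a,"tool xy units",r*(np.cos(b)-1)/.05,r*np.sin(b)/.05)
```

```text
[0.52534158 0.12703852 0.16984959] 0.014418508631291438 25.18040031194687
r 0.15526199204299942 pin dir deg 94.20531614589726
5 tool xy units -0.011816375092012273 0.2706394847397721
4.7 tool xy units -0.010441720422033736 0.2544387214986531
```

The pin is gripped (14.4 mm), so I'll swing the bar along its arc.

Call:
{"name": "arm_command", "arguments": {"turn": [[0, 0, 1], [0, 0, 1], [0, 0, 1], [0, 0, 1], [0, 0, 1], [0, 0, 1], [0, 0, 1], [0, 0, 1], [0, 0, 1], [0, 0, 1], [0, 0, 1], [0, 0, 1]], "xyz": [[-0.01, 0.27, 0], [-0.01, 0.27, 0], [-0.01, 0.27, 0], [-0.01, 0.27, 0], [-0.01, 0.27, 0], [-0.01, 0.27, 0], [-0.01, 0.27, 0], [-0.01, 0.27, 0], [-0.01, 0.27, 0], [-0.01, 0.27, 0], [-0.01, 0.27, 0], [-0.01, 0.27, 0]], "claw": [8, 8, 8, 8, 8, 8, 8, 8, 8, 8, 8, 8]}}

```text
time_s: 14.95
position: [0.6645, 0.0598, 0.1698]
tool_rot: [[0.825, 0.565, -0.003], [0.565, -0.825, -0.003], [-0.004, 0.001, -1.0]]
ft_force: [-11.1, -6.9, 8.5]
grip_width: 0.0139
gripper_force: 25.5
```

Run:
```python
from h import *
s=env.observe(); v=(s["position"]-HINGE)[:2]; print(s["position"],s["grip_width"],s["ft_force"],"r",np.hypot(*v),"bar deg",np.degrees(np.arctan2(v[1],v[0])-YAW)-14.93)
```

```text
[0.66450221 0.05976075 0.16977622] 0.013947533943432124 [-11.05432783  -6.89979579   8.54969579] r 0.15490103892735405 bar deg 20.59342086853475
```

Call:
{"name": "arm_command", "arguments": {"turn": [[0, 0, 1], [0, 0, 1], [0, 0, 1], [0, 0, 0]], "xyz": [[-0.03, 0.27, 0], [-0.03, 0.27, 0], [-0.02, 0.27, 0], [0, 0, 0]], "claw": [8, 8, 8, 8]}}

```text
time_s: 15.35
position: [0.6828, 0.023, 0.1699]
tool_rot: [[0.943, 0.333, 0.003], [0.333, -0.943, -0.0], [0.002, 0.001, -1.0]]
ft_force: [0.3, 1.1, 4.3]
grip_width: 0.0139
gripper_force: 25.4
```

Call:
{"name": "arm_command", "arguments": {"turn": [[0, 0, 0.5], [0, 0, 0.5], [0, 0, 0.1], [0, 0, 0]], "xyz": [[-0.01, 0.13, 0], [0, 0.13, 0], [0, 0.08, 0], [0, 0, 0]], "claw": [8, 8, 8, 8]}}

```text
time_s: 15.75
position: [0.687, 0.0087, 0.1699]
tool_rot: [[0.969, 0.245, 0.002], [0.245, -0.969, 0.001], [0.003, -0.001, -1.0]]
ft_force: [2.0, 4.7, 5.7]
grip_width: 0.0139
gripper_force: 25.6
```

Run:
```python
from h import *
s=env.observe(); v=(s["position"]-HINGE)[:2]; print(s["position"],s["grip_width"],s["ft_force"],"r",np.hypot(*v),"bar deg",np.degrees(np.arctan2(v[1],v[0])-YAW)-14.93, "tool frame force",s["tool_rot"].T@s["ft_force"])
```

```text
[0.68695567 0.00873514 0.1698527 ] 0.013885145321001916 [2.00156445 4.70563583 5.65374207] r 0.1546087014583976 bar deg -0.159231802584463 tool frame force [ 3.10869694 -4.07604898 -5.64233075]
```

Call:
{"name": "arm_command", "arguments": {"turn": [[0, 0, 0], [0, 0, 0], [0, 0, 0]], "xyz": [[0, 0.05, 0], [0, 0.04, 0], [0, 0, 0]], "claw": [8, 8, 8]}}

```text
time_s: 16.05
position: [0.687, 0.0085, 0.1698]
tool_rot: [[0.969, 0.249, -0.0], [0.249, -0.969, 0.008], [0.002, -0.007, -1.0]]
ft_force: [-2.7, 19.7, 8.1]
grip_width: 0.0138
gripper_force: 26.3
```

The bar is hard against its stop: no further motion at 20 N. I'll release, rise and head for the dial.

Call:
{"name": "arm_command", "arguments": {"turn": [[0, 0, 0], [0, 0, 0], [0, 0, 0], [0, 0, 0], [0, 0, 0], [0, 0, 0], [0, 0, 0], [0, 0, 0], [0, 0, 0]], "xyz": [[0, -0.1, 0], [0, 0, 0], [0, 0, 0], [0, 0, 0], [0, 0, 0], [0, 0, -0.4], [0, 0, -0.8], [0, 0, -0.8], [0, 0, -0.6]], "claw": [8, 25, 40, 40, 40, 40, 40, 40, 40]}}

```text
time_s: 16.95
position: [0.6863, 0.0084, 0.3016]
tool_rot: [[0.97, 0.244, 0.002], [0.244, -0.97, -0.0], [0.002, 0.001, -1.0]]
ft_force: [-0.3, 0.2, -0.1]
grip_width: 0.0405
gripper_force: 0.0
```

```bash
cat >> h.py <<'E'
def dialpt(h): return S(-.125,-.020,.078)-UP*.0565+AX*h
RA=np.c_[-UP,SY,-AX]
E
python3 - <<'E'
from h import *
im,d=imaging.get_image("scene"); X=cloud("scene",d); H,Sa,V=cv2.split(cv2.cvtColor(im,cv2.COLOR_BGR2HSV))
m=(d>0)&(H>18)&(H<32)&(Sa>150)&(abs(X[...,2]-.154)<.008)&(X[...,0]>.5)&(X[...,1]<.2); P=X[m][:,:2].astype(np.float32)
print("bar",m.sum(),cv2.minAreaRect(P)); 
c=[np.median(P[abs(P[:,0]-x)<.01],0).round(4).tolist() for x in(.57,.62,.67,.71) if (abs(P[:,0]-x)<.01).any()]; print(c)
cv2.imwrite("pics/g3.png",cv2.resize(im[190:340,190:390],None,fx=4,fy=4,interpolation=2))
print("dial TCP h13",dialpt(.013),"h160",dialpt(.16)); to(dialpt(.16)+[0,.06,.10])
s=env.observe(); print(RA.round(3)); print(cv2.Rodrigues(s["tool_rot"].T@RA)[0].ravel()*180/np.pi, s["q"].round(1))
E
```

```text
bar 525 ((0.6364489793777466, -0.0159413181245327), (0.20883552730083466, 0.0477769635617733), 0.3367893099784851)
[[0.5706999897956848, -0.029400000348687172], [0.6204000115394592, -0.030400000512599945], [0.6710000038146973, -0.03060000017285347], [0.7106999754905701, -0.032600000500679016]]
dial TCP h13 [0.62293501 0.03428959 0.05624191] h160 [0.62455366 0.11858979 0.17665726]
to [0.625 0.179 0.277] tool units [-0.39 -3.61  0.58] dist 0.184
[[ 0.016  1.    -0.011]
 [ 0.819 -0.019 -0.573]
 [-0.574  0.    -0.819]]
[-22.28437567 -30.126707   -72.46602888] [ -9.2  35.1  39.4   0.  104.9  66.7]
```

View pics/g3.png

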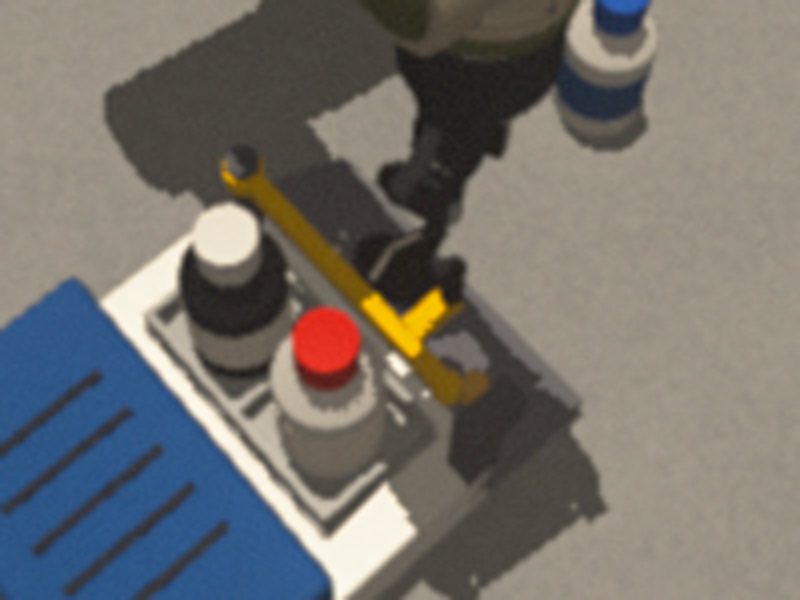

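The bar lies straight across both places with its nose at the far post, and both bottles are upright. Next I'll reorient for the dial.

Call:
{"name": "arm_command", "arguments": {"turn": [[0, 0, 0], [0, 0, 0], [0, 0, 0], [0, 0, 0], [0, 0, 0], [0, 0, 0], [-0.26, -0.355, -0.852], [-0.26, -0.355, -0.852], [-0.26, -0.355, -0.852], [-0.26, -0.355, -0.852], [-0.26, -0.355, -0.852], [-0.26, -0.355, -0.852]], "xyz": [[-0.07, -0.6, 0], [-0.07, -0.6, 0], [-0.07, -0.6, 0], [-0.07, -0.6, 0], [-0.06, -0.6, 0.2], [-0.06, -0.6, 0.2], [0, 0, 0], [0, 0, 0], [0, 0, 0], [0, 0, 0], [0, 0, 0], [0, 0, 0]], "claw": [40, 40, 40, 40, 40, 40, 40, 40, 40, 40, 40, 40]}}

```text
time_s: 18.2
position: [0.623, 0.1781, 0.2784]
tool_rot: [[0.755, 0.647, -0.103], [0.621, -0.757, -0.204], [-0.21, 0.09, -0.974]]
ft_force: [-0.5, 0.6, 0.2]
grip_width: 0.0396
gripper_force: 0.0
```

Call:
{"name": "arm_command", "arguments": {"turn": [[-0.26, -0.355, -0.852], [-0.26, -0.355, -0.852], [-0.26, -0.355, -0.852], [-0.26, -0.355, -0.852], [-0.26, -0.355, -0.852], [-0.26, -0.355, -0.852], [-0.26, -0.355, -0.852], [-0.26, -0.355, -0.852], [-0.26, -0.355, -0.852], [-0.26, -0.355, -0.852], [-0.26, -0.355, -0.852], [0, 0, 0]], "xyz": [[0, 0, 0], [0, 0, 0], [0, 0, 0], [0, 0, 0], [0, 0, 0], [0, 0, 0], [0, 0, 0], [0, 0, 0], [0, 0, 0], [0, 0, 0], [0, 0, 0], [0, 0, 0]], "claw": [40, 40, 40, 40, 40, 40, 40, 40, 40, 40, 40, 40]}}

```text
time_s: 19.4
position: [0.6225, 0.1787, 0.278]
tool_rot: [[0.007, 1.0, -0.022], [0.82, -0.019, -0.572], [-0.572, -0.014, -0.82]]
ft_force: [-0.4, 0.0, -0.0]
grip_width: 0.0401
gripper_force: 0.0
```

Run:
```python
from h import *
s=env.observe(); print(s["position"],"err deg",cv2.Rodrigues(s["tool_rot"].T@RA)[0].ravel()*180/np.pi, s["q"].round(1))
to(dialpt(.16),dialpt(.06),dialpt(.013))
```

```text
[0.62253755 0.17874307 0.27803319] err deg [-0.65868483 -0.10525692  0.47352277] [ 17.9  38.9  44.  -34.2 107.2  11.2]
to [0.625 0.119 0.177] tool units [0.17 0.09 2.35] dist 0.118
to [0.623 0.061 0.095] tool units [-0.    0.02  2.  ] dist 0.100
to [0.623 0.034 0.056] tool units [-0.    0.01  0.94] dist 0.047
```

Call:
{"name": "arm_command", "arguments": {"turn": [[-0.13, -0.02, 0.09], [0, 0, 0], [0, 0, 0], [0, 0, 0], [0, 0, 0], [0, 0, 0], [0, 0, 0], [0, 0, 0], [0, 0, 0]], "xyz": [[0.06, 0.05, 0.5], [0.06, 0.05, 0.7], [0.05, 0, 0.8], [0, 0, 0.8], [0, 0, 0.7], [0, 0, 0.5], [0, 0, 0.35], [0, 0, 0], [0, 0, 0]], "claw": [40, 40, 40, 40, 40, 40, 40, 40, 40]}}

```text
time_s: 20.3
position: [0.6258, 0.0605, 0.0961]
tool_rot: [[0.02, 1.0, -0.011], [0.82, -0.023, -0.572], [-0.573, 0.003, -0.82]]
ft_force: [0.2, 0.5, -0.5]
grip_width: 0.0401
gripper_force: 0.0
```

Run:
```python
from h import *
s=env.observe(); print(s["position"],"err deg",cv2.Rodrigues(s["tool_rot"].T@RA)[0].ravel()*180/np.pi, s["ft_force"])
to(dialpt(.013))
a,_=imaging.get_image("scene"); b,_=imaging.get_image("top")
cv2.imwrite("pics/g4.png",np.hstack([cv2.resize(a[190:300,240:350],(400,400),interpolation=2),cv2.resize(b[130:220,270:360],(400,400),interpolation=2)]))
```

```text
[0.625786   0.06053455 0.09611597] err deg [ 0.01435434 -0.07141806 -0.2410838 ] [ 0.150062    0.49761572 -0.51101955]
to [0.623 0.034 0.056] tool units [ 0.03 -0.05  0.95] dist 0.048
```

View pics/g4.png

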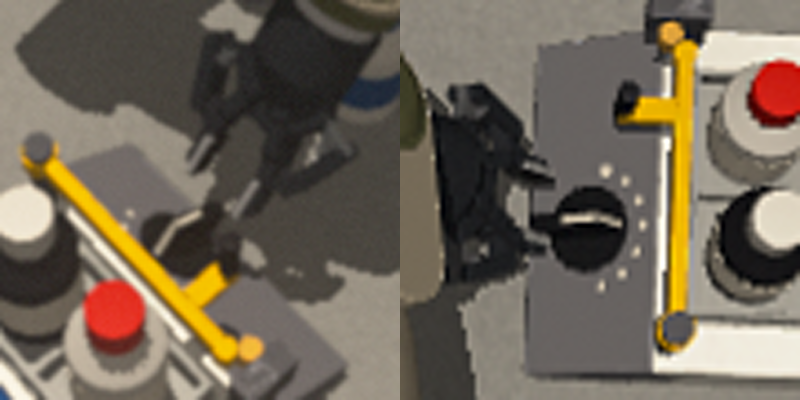

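The fingers straddle the bar (right crop: fingers around 540,165 and 530,245, with the bar end at 540,220). I'll advance and grip.

Call:
{"name": "arm_command", "arguments": {"turn": [[0, 0, 0], [0, 0, 0], [0, 0, 0], [0, 0, 0], [0, 0, 0], [0, 0, 0], [0, 0, 0], [0, 0, 0], [0, 0, 0]], "xyz": [[0.03, -0.05, 0.3], [0, 0, 0.3], [0, 0, 0.2], [0, 0, 0.12], [0, 0, 0], [0, 0, 0], [0, 0, 0], [0, 0, 0], [0, 0, 0]], "claw": [40, 40, 40, 40, 40, 8, 8, 8, 8], "squeeze": 40}}

```text
time_s: 21.3
position: [0.6229, 0.0359, 0.0578]
tool_rot: [[0.018, 1.0, -0.009], [0.819, -0.02, -0.573], [-0.573, 0.003, -0.82]]
ft_force: [0.0, 3.9, 4.3]
grip_width: 0.0135
gripper_force: 40.8
```

Call:
{"name": "arm_command", "arguments": {"turn": [[0, 0, 0.8], [0, 0, 0.8], [0, 0, 0.8], [0, 0, 0.8], [0, 0, 0.8], [0, 0, 0.8], [0, 0, 0.3], [0, 0, 0], [0, 0, 0]], "xyz": [[0, 0, 0], [0, 0, 0], [0, 0, 0], [0, 0, 0], [0, 0, 0], [0, 0, 0], [0, 0, 0], [0, 0, 0], [0, 0, 0]], "claw": [8, 8, 8, 8, 8, 8, 8, 8, 8]}}

```text
time_s: 22.2
position: [0.6237, 0.0357, 0.0579]
tool_rot: [[0.446, 0.895, -0.007], [0.732, -0.37, -0.573], [-0.515, 0.25, -0.82]]
ft_force: [5.2, 2.8, 4.4]
grip_width: 0.0131
gripper_force: 40.8
```

Run:
```python
from h import *
s=env.observe(); print("turned",-cv2.Rodrigues(s["tool_rot"].T@RA)[0].ravel()*180/np.pi, s["ft_force"],s["wrist_torque"],s["grip_width"])
```

```text
turned [-0.20069179  0.09751911 25.60335119] [5.17255961 2.81151136 4.40784138] [ 0.14424642 -0.50850782  0.47654   ] 0.013058267261817611
```

Turned 25.6°. I'll release, back out along the axis, and check.

Call:
{"name": "arm_command", "arguments": {"turn": [[0, 0, 0], [0, 0, 0], [0, 0, 0], [0, 0, 0], [0, 0, 0], [0, 0, 0], [0, 0, 0], [0, 0, 0], [0, 0, 0], [0, 0, 0]], "xyz": [[0, 0, 0], [0, 0, 0], [0, 0, 0], [0, 0, 0], [0, 0, -0.3], [0, 0, -0.6], [0, 0, -0.8], [0, 0, -0.8], [0, 0, -0.8], [0, 0, -0.5]], "claw": [25, 40, 40, 40, 40, 40, 40, 40, 40, 40]}}

```text
time_s: 23.2
position: [0.6246, 0.1459, 0.2154]
tool_rot: [[0.447, 0.894, -0.008], [0.732, -0.371, -0.572], [-0.515, 0.25, -0.82]]
ft_force: [-0.6, -0.9, -0.4]
grip_width: 0.04
gripper_force: 0.0
```

Run:
```python
from h import *
s=env.observe(); print(s["position"],s["ft_force"])
a,_=imaging.get_image("scene"); b,_=imaging.get_image("top")
cv2.imwrite("pics/g5.png",np.hstack([cv2.resize(a[210:320,230:340],(400,400),interpolation=2),cv2.resize(b[130:220,280:370],(400,400),interpolation=2)]))
```

```text
[0.62455867 0.14594827 0.21544356] [-0.60496121 -0.86409928 -0.41090018]
```

View pics/g5.png

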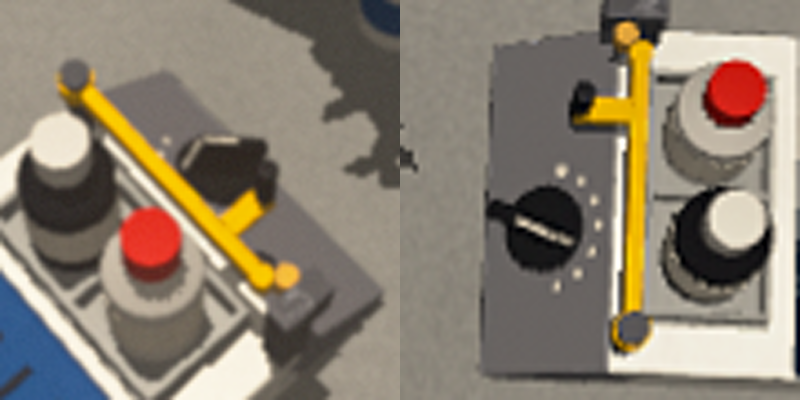

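The stripe (right crop 515,218 to 572,241) points at the fifth dot (592,252), which is position 4. The bar is shut, both bottles stand upright and the gripper is clear, so I'll hand it in.

```bash
python3 -c "
from rig import env
print(env.close_job())"
```

```text
the job is handed in; nothing more can be done
None
```

I handed the job in at about 23 s: the red-capped bottle stands in the empty place, the keeper bar is shut against its stop, and the dial reads position 4; the hand-in call returned no verdict.

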